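Wind the drum recorder's clock and click its drum lid home

ROBOT

A 6-joint arm with a two-finger parallel gripper is mounted at the origin on the work surface. World frame = base frame: x ahead of the robot, y to its left, z up, the work surface at z = 0. Lengths are in m, angles in degrees, forces in N, time in s.
With the tool pointing down it reaches from about 0.35 to 0.875 m from the base axis. Payload 4.2 kg.
Tool frame: the origin (TCP) lies at the very end of the fingers, on their centre line; the grasp point (between the pads) lies r.pinch_z behind it (r.pinch_z is the distance from the TCP to the grasp point, in m); y points along the fingers, z is the direction in which the jaws open and shut, and the axes are right-handed (so a half turn about y gives the same grasp; the last joint's range is limited). The gripper opens to 87 mm and grips with 3 to 60 N. Pads are 19 mm wide; open, the fingers measure 117 mm over their backs; the gripper's body (75 mm by 190 mm) begins 51 mm behind the grasp point.
Start: joints at [-49.125, 22.042, 0.453, 0, -68.411, -14.817], TCP at [0.275, -0.561, 0.223] pointing down, gripper open.
Joint ranges: [-179.83, 179.83], [-69.29, 118.12], [-61.27, 80.66], [-181.25, 117.63], [-171.15, -9.14], [-177.46, 177.46]. Speed limits (degrees/s): [159.86, 159.86, 180, 180, 180, 180].

INTERFACE

Orientations are given as a 3x3 rotation matrix whose columns are the frame's x, y, z axes.
In Python, from station import sense, capture, camera_params, r gives the robot as it stands.
- The arm moves only by the tool move_arm, never from a script. Its argument "increments" is text: rows parted by semicolons, each of 7 numbers parted by spaces: the closure, from -1 (fully open) to 1 (shut), so that 0 is half open, then the shift along the tool's x, y, z in m, then the turn, a rotation vector about the tool's x, y, z in rad. In form: hand x y z wx wy wz; .... A call has 1 to 8 rows; each row is the pose to reach, as a shift and turn from the pose commanded when the call began, along the tool's axes at that moment; what a row does not reach only later rows make up. A row lasts 1/10 s, in which the tool goes at most 50 mm and 8.59 degrees, less where a joint would pass 70% of its speed; a pose out of reach is approached as far as the arm can. A call with a gripper value outside its range is refused whole. The fingers move at their own pace and stop on an object; the grip force is fixed at half the most. Time passes only in rows, so rows that repeat a pose let the fingers close. It gives the time, the measured TCP pose, the force and the opening at its end, in the units of the state.
- sense(): the state, without advancing time (a new reading comes with each control period).
- capture(name): name is "scene" or "top" or "wrist"; returns (picture, depth): 400x640x3 uint8, red, green, blue; 400x640 float32, m along the optical axis (not along the pixel's ray), 0 where there is no reading.
- camera_params(name): a dict with "fx", "fy", "cx", "cy" (pixels), "distortion" ([k1, k2, p1, p2, k3] as OpenCV has them; the pictures are not rectified), "xyz" and "orientation" of the camera in the world. Camera axes: x right, y down, z forward; pixel columns grow to the right and rows downward; lengths in m; the calibration is good to about 2 mm. A picture is of the moment at which its call begins: read the wrist's pose just before it. camera_params takes no time and is no camera call; for the wrist camera it gives the pose at the moment of the call.
- r.finish_job(): hands the job in, once; it reports no verdict.
The state is a dict: "time_s": time; "joints": joint angles; "joint_velocities": joint speeds; "effort": joint torques, N m; "tcp_pos": TCP position; "ee_rot": TCP orientation; "wrist_force": force on the tool from outside, world axes, zero at the start; "moment": the same for the moment, N m; "gripper_width": opening from 0.0 (shut) to 1.0 (fully open).
Only numpy, scipy, OpenCV 4.12 (cv2) and the standard library are available. Lean on these libraries where they do the work, as an engineer would, in place of code of your own. Each camera call takes 0.05 s, during which the arm holds its last target.

TASK

Get the curing-room drum recorder ready for its week: wind its clockwork fully, turning the brass key on top of the drum clockwise in several part-turns until it comes to its stop. Then fetch the black drum lid, set it over the key onto the drum and press it down until it snaps fully home all round, and keep pressing: finish with the gripper still on the lid, pushing it firmly down. Leave the tin, the weight, the ink bottle and the spatula where they are.

Things in the scene. Friction and masses are not known exactly. Their poses are not given: they have to be found in the camera images.
- recorder: Drum recorder (thermo-hygrograph), fixed: grey cast base 150 x 300 mm (its own x by y), its top 32 mm above the bench. An upright aluminium chart drum with white chart stands on it, axis at y = -75 mm; pens and a slotted sensor guard (top 122 mm above the bench) lie towards +y. Origin: centre of the base, at bench level. z up.
- drum_top (a point): Point on the drum's vertical axis in the plane of its flat top, 130 mm above the bench. The drum is 94 mm across; its upper edge is bevelled (3.5 mm in over 5 mm of height) to lead the lid on. With the lid home, the underside of the lid's flat rim rests on the drum's top and the lid's origin is 14 mm below this point.
- drum_head: The drum's bevelled head, its uppermost 5 mm, fixed: an aluminium disc 87 mm across at the top and 94 mm at the foot, on whose flat top the lid's rim seats. Origin: on the drum's axis, 5 mm below the drum's top. z up.
- drum_tabs (a point): Point on the drum's axis at the height of four sprung steel tabs that stand 3.2 mm out of its wall, 9.3 mm below its top. The lid's bead meets them 6 mm before the lid is home; pushing past takes 8 to 18 N, then the force suddenly drops. A lid pressed loosely may click past at one side first, so the force can drop twice before the lid lies flush all round.
- key_grip (a point): Middle of the winged brass key on the drum's axis, 22 mm above the drum's top. The wing is a flat upright plate 28 mm wide (along this point's x), 8 mm thick (along its y), from 8 to 30 mm above the drum's top: pinch it across its thickness from above. z up.
- key (a joint): Winding of the clockwork, rad: 0 run down, 4.4 fully wound, where the key meets its stop. It grows as the key turns clockwise seen from above (the wing's yaw falls). It stays where it is left. Turning takes 0.06 N m, rising to about 0.11 N m near the stop. It starts between 0.3 and 1.3.
- lid: Round black plastic drum lid, standing on its skirt: skirt 105 mm across outside, 14 mm deep, with an inner bead 96 mm across at its mouth (1 mm clear of the drum all round); flat rim 3 mm thick, top face 17 mm above the origin; in the middle a hollow turret for the key, 50 mm across outside, 44 inside, its top 53 mm above the origin. 65 to 105 g. Origin: centre of the skirt's mouth. z up.
- lid_grip (a point): Point on the lid's axis 40 mm above its origin, where the turret (50 mm across, from 17 to 53 mm above the origin) can be gripped from above.
- tin: Aluminium moisture tin with lid, 57 mm across, 39 mm high, loose. Bystander: leave alone. Origin: centre of its underside.
- weight: Brass 500 g weight with knob, 38 mm across, 61 mm high, loose. Bystander: leave alone. Origin: centre of its underside.
- ink: Small amber bottle of recorder ink, 32 mm across, 52 mm high, closed, loose. Bystander: leave alone. Origin: centre of its underside.
- spatula: Spatula, 200 mm long, lying flat along its own x, loose. Bystander: leave alone. Origin: middle of its underside.

How it is judged (in metres and radians):
On the way, in this order (a step that is already met when the one before it is completed fails the run):
1. the clockwork is wound up to its stop (value of joint key above 4.15 rad), for 0.2 s.
2. the lid has snapped home on the drum (z of lid in the frame of drum_top below -0.012 m and horizontal distance between lid and drum_top below 0.004 m and angle between lid's own z axis and vertical below 0.05 rad), for 0.2 s.
At the end, for the whole second after the job is handed in: Key joint above 4.15 rad; lid home: origin at least 12 mm below the drum top plane, within 4 mm of the drum axis, tilt under 0.05 rad; gripper still pressing: over 3 N of it on the lid and over 4 N of the lid on the drum's head (its weight is 1 N), through the last second (all of step 2 and value of joint key above 4.15 rad and contact force between lid and drum_head above 4 N and contact force between any of the fingers, the arm and lid above 3 N); the arm keeps its last pose, push and grip.
It fails at once if a bystander was moved by more than 25 mm (distance of any of tin, weight, ink, spatula from where it was at the start of the episode above 0.025 m).
It also fails if it takes over 72 s, if anything falls off the work surface, if the arm or the gripper's body presses on something with over 40 N, if the wrist force passes 120 N, or if a joint passes its speed limit or range.

## Working session

There is one attempt and no reset: what is moved stays moved. The work goes in short steps, Python scripts to look and compute and a tool call to move; the robot and the scene stay as the last step left them, time stands still between calls to the robot, and variables do not carry over. Pictures are saved under pics/ and viewed, and the job is handed in when it is done.

Besides the shell and the picture viewer there is one more tool, called after "Request:" as name(argument=value, ...), one argument or row to a line, values as JSON. move_arm: Moves the arm, as the interface text tells. Its arguments: {"type":"object","properties":{"increments":{"type":"string"}},"required":["increments"]}

```bash
mkdir -p pics; ls; cat > h.py <<'E'
import numpy as np,cv2
from station import sense,capture,camera_params,r
def snap(n,f):
    p=camera_params(n); im,d=capture(n); cv2.imwrite('pics/'+f+'.png',im[:,:,::-1]); np.savez('pics/'+f,im=im,d=d,K=[p['fx'],p['fy'],p['cx'],p['cy']],dist=p['distortion'],xyz=p['xyz'],R=p['orientation'])
def ray(f,u,v):
    z=np.load('pics/'+f+'.npz'); fx,fy,cx,cy=z['K']; K=np.array([[fx,0,cx],[0,fy,cy],[0,0,1]])
    n=cv2.undistortPoints(np.array([[[u,v]]],float),K,z['dist'])[0,0]
    return z['xyz'],z['R']@np.array([n[0],n[1],1]),z
def atz(f,u,v,h):
    o,d,_=ray(f,u,v); return o+d*(h-o[2])/d[2]
def atd(f,u,v):
    o,d,z=ray(f,u,v); return o+d*z['d'][int(v),int(u)]
def cloud(f):
    z=np.load('pics/'+f+'.npz'); fx,fy,cx,cy=z['K']; K=np.array([[fx,0,cx],[0,fy,cy],[0,0,1]])
    v,u=np.mgrid[0:400,0:640]; n=cv2.undistortPoints(np.stack([u,v],-1).reshape(-1,1,2).astype(float),K,z['dist']).reshape(400,640,2)
    P=np.dstack([n,np.ones((400,640))])*z['d'][...,None]
    return P@z['R'].T+z['xyz'], z['d']>0, z['im']
E
python3 - <<'E'
from h import *
np.set_printoptions(precision=4,suppress=True)
snap('scene','s0');snap('top','t0')
s=sense();print(s);print(r.pinch_z)
for n in('scene','top','wrist'):
    p=camera_params(n);print(n,p['xyz'],p['orientation'],p['fx'])
E
```

```text
pics
{'time_s': 0.1, 'joints': array([-49.1258,  22.0849,   0.386 ,  -0.0259, -68.4132, -14.8174]), 'joint_velocities': array([-0.0765, -0.1005,  0.2164,  0.0949,  0.0662,  0.0464]), 'effort': array([ -0.0005, -39.169 ,  18.7936,   4.2319,   0.0135,  -0.0001]), 'tcp_pos': array([ 0.2743, -0.561 ,  0.2216]), 'ee_rot': array([[ 0.8984, -0.001 , -0.4391],
       [ 0.4391,  0.0018,  0.8984],
       [-0.0001, -1.    ,  0.002 ]]), 'wrist_force': array([-0.4197,  0.1081,  0.2619]), 'moment': array([ 0.0032,  0.0147, -0.082 ]), 'gripper_width': 1.001167000190658}
0.0187
scene [1.0243 0.1581 0.6917] [[-0.4699  0.6737 -0.5704]
 [ 0.8827  0.3502 -0.3135]
 [-0.0115 -0.6508 -0.7592]] 369.7023726558527
top [ 0.5487 -0.1178  0.9921] [[ 0.0239 -0.9991  0.0355]
 [-0.9995 -0.0232  0.021 ]
 [-0.0202 -0.0359 -0.9991]] 428.8804177927725
wrist [ 0.2082 -0.5934  0.3843] [[-0.4392  0.8663  0.238 ]
 [ 0.8984  0.4227  0.119 ]
 [ 0.0025  0.2661 -0.9639]] 342.8245710803081
```

View pics/t0.png

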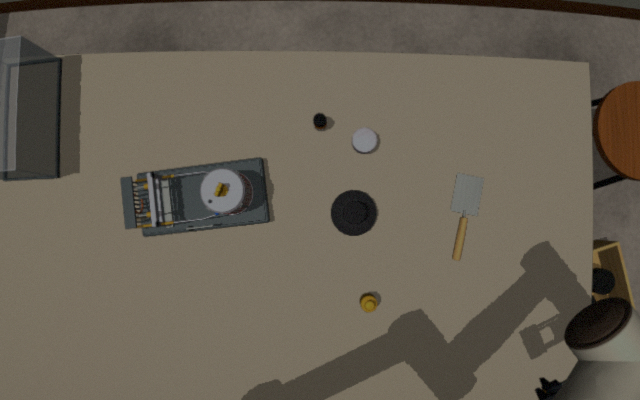

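View pics/s0.png

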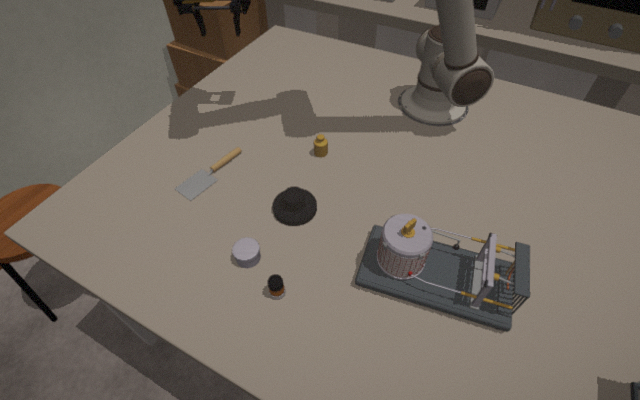

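The top view shows the drum at about (222,191) with the key on it, the lid at (354,212), the tin at (365,140), the ink at (320,121), the weight at (369,302) and the spatula at (465,215). Next I'll enlarge the drum and the lid.

```bash
python3 - <<'E'
from h import *
np.set_printoptions(precision=4,suppress=True)
im=cv2.imread('pics/t0.png')
a=cv2.resize(im[150:240,110:290],None,fx=4,fy=4,interpolation=cv2.INTER_CUBIC)
b=cv2.resize(im[180:245,320:390],None,fx=4,fy=4,interpolation=cv2.INTER_CUBIC); b=np.clip(b*2.0,0,255).astype('uint8')
c=np.zeros((650,720,3),'uint8');c[:360]=a;c[370:630,:280]=b; cv2.imwrite('pics/c0.png',c[:600])
cv2.imwrite('pics/c0.png',cv2.resize(c,(664,600)))
P,ok,_=cloud('t0')
# drum top
m=ok&(abs(P[...,2]-.13)<.006); m[:, :190]=0; m[:,270:]=0
v,u=np.nonzero(m);print('drum',len(u),P[m].mean(0), P[m].min(0),P[m].max(0))
k=ok&(P[...,2]>.14)&(P[...,2]<.17);k[:,:190]=0;k[:,270:]=0
print('key',k.sum(),P[k].mean(0)); 
for nm,lo,hi in(('lidrim',.012,.022),('turret',.045,.06)):
    m=ok&(P[...,2]>lo)&(P[...,2]<hi);m[:, :325]=0;m[:,385:]=0;m[:185]=0;m[240:]=0
    print(nm,m.sum(),P[m].mean(0),P[m].min(0),P[m].max(0),(P[m].min(0)+P[m].max(0))/2)
E
```

```text
drum 1491 [0.6023 0.1047 0.1289] [0.557  0.0596 0.1241] [0.648  0.1529 0.1351]
key 86 [0.6025 0.1055 0.1553]
lidrim 1246 [ 0.5643 -0.1687  0.0159] [ 0.5132 -0.2207  0.0121] [ 0.6163 -0.1176  0.022 ] [ 0.5647 -0.1692  0.0171]
turret 410 [ 0.5647 -0.169   0.052 ] [ 0.5409 -0.1925  0.0469] [ 0.5893 -0.144   0.0572] [ 0.5651 -0.1683  0.052 ]
```

View pics/c0.png

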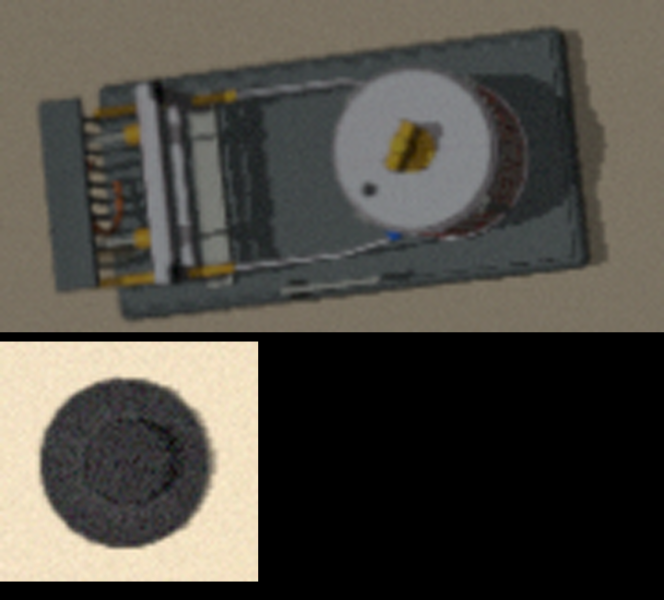

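```bash
python3 - <<'E'
from h import *
np.set_printoptions(precision=4,suppress=True)
for f,lim in(('t0',None),('s0',None)):
    P,ok,_=cloud(f)
    for z0 in (.150,.156):
        m=ok&(np.hypot(P[...,0]-.6025,P[...,1]-.1055)<.025)&(P[...,2]>z0)&(P[...,2]<.17)
        Q=P[m]; w,V=np.linalg.eigh(np.cov(Q[:,:2].T)); a=np.degrees(np.arctan2(V[1,1],V[0,1]))
        print(f,len(Q),Q.mean(0),np.sqrt(w),a%180)
E
```

```text
t0 67 [0.6028 0.1059 0.1583] [0.0026 0.0075] 161.833663904903
t0 56 [0.6028 0.1064 0.1593] [0.0025 0.0074] 162.06383358176694
s0 89 [0.6054 0.1088 0.1581] [0.0025 0.0086] 157.87787213343066
s0 67 [0.6047 0.1085 0.1598] [0.0025 0.0084] 159.5017175407639
```

Request:
move_arm(
  increments="-1 0.587 -0.02 0.454 0 0 0;-1 0.587 -0.02 0.454 0 0 0;-1 0.587 -0.02 0.454 0 0 0;-1 0.587 -0.02 0.454 0 0 0;-1 0.587 -0.02 0.454 0 0 0;-1 0.587 -0.02 0.454 0 0 0;-1 0.587 -0.02 0.454 0 0 0;-1 0.587 -0.02 0.454 0 0 0",
)

```text
time_s: 0.9
tcp_pos: [0.4515, -0.2007, 0.2332]
ee_rot: [[0.898, -0.0, -0.439], [0.439, 0.0, 0.898], [-0.0, -1.0, 0.0]]
wrist_force: [1.3, 0.6, 0.2]
gripper_width: 1.001
```

Request:
move_arm(
  increments="-1 0.268 -0.01 0.208 0 0 0;-1 0.268 -0.01 0.208 0 0 0;-1 0.268 -0.01 0.208 0 0 0;-1 0.268 -0.01 0.208 0 0 0;-1 0.268 -0.01 0.208 0 0 0;-1 0.268 -0.01 0.208 0 0 0;-1 0.268 -0.01 0.208 0 0 0;-1 0.268 -0.01 0.208 0 0 0",
)

```text
time_s: 1.7
tcp_pos: [0.602, 0.1059, 0.2418]
ee_rot: [[0.896, -0.001, -0.443], [0.443, 0.0, 0.896], [-0.001, -1.0, 0.0]]
wrist_force: [-0.3, -0.2, -0.4]
gripper_width: 1.002
```

```bash
python3 - <<'E'
from h import *
np.set_printoptions(precision=4,suppress=True)
snap('wrist','w1');s=sense();print(s['time_s'],s['tcp_pos'],s['joints'],s['ee_rot'][:,2])
P,ok,_=cloud('w1')
m=ok&(abs(P[...,2]-.13)<.004)&(np.hypot(P[...,0]-.6025,P[...,1]-.1055)<.055);Q=P[m];print('drum',len(Q),Q.mean(0),(Q.min(0)+Q.max(0))/2,Q.max(0)-Q.min(0))
for z0 in(.15,.156):
        m=ok&(np.hypot(P[...,0]-.6025,P[...,1]-.1055)<.03)&(P[...,2]>z0)&(P[...,2]<.17)
        Q=P[m]; w,V=np.linalg.eigh(np.cov(Q[:,:2].T)); a=np.degrees(np.arctan2(V[1,1],V[0,1]))
        print(len(Q),Q.mean(0),np.sqrt(w),a%180, cv2.minAreaRect(Q[:,:2].astype('float32')*1000))
E
```

```text
1.75 [0.6009 0.1039 0.2419] [ 24.9947  19.9219   0.0587  -0.0202 -70.257  -88.7619] [-0.4419  0.8971  0.0004]
drum 8683 [0.5986 0.1051 0.1304] [0.6015 0.1064 0.13  ] [0.0931 0.0925 0.008 ]
471 [0.6002 0.1057 0.1594] [0.0025 0.0079] 159.05125728415877 ((601.0430297851562, 106.1335220336914), (8.953475952148438, 27.566038131713867), 71.00885772705078)
408 [0.6006 0.106  0.1604] [0.0024 0.0078] 158.94670837058638 ((601.0576171875, 106.1759262084961), (8.863786697387695, 27.566038131713867), 71.00885772705078)
```

View pics/w1.png

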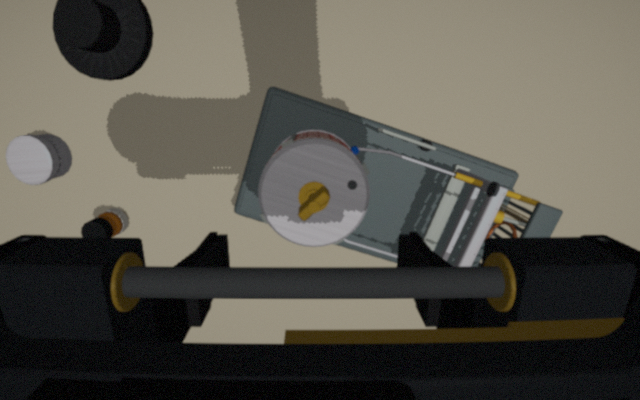

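The wrist view shows the drum top at about (313,190) and the key at (314,200), with its wing at yaw ≈160°. I'll turn the tool 134° counter-clockwise so the jaw axis lies across the wing and there's room to wind clockwise.

Request:
move_arm(
  increments="-1 0 0 0 0 -2.338 0;-1 0 0 0 0 -2.338 0;-1 0 0 0 0 -2.338 0;-1 0 0 0 0 -2.338 0;-1 0 0 0 0 -2.338 0;-1 0 0 0 0 -2.338 0;-1 0 0 0 0 -2.338 0;-1 0 0 0 0 -2.338 0",
)

```text
time_s: 2.55
tcp_pos: [0.5998, 0.1004, 0.2432]
ee_rot: [[-0.089, -0.001, -0.996], [0.996, -0.0, -0.089], [-0.0, -1.0, 0.001]]
wrist_force: [-0.2, 1.3, 0.0]
gripper_width: 1.0
```

Request:
move_arm(
  increments="-1 0 0 0 0 -1.14 0;-1 0 0 0 0 -1.14 0;-1 0 0 0 0 -1.14 0;-1 0 0 0 0 -1.14 0;-1 0 0 0 0 -1.14 0;-1 0 0 0 0 -1.14 0;-1 0 0 0 0 -1.14 0;-1 0 0 0 0 -1.14 0",
)

```text
time_s: 3.35
tcp_pos: [0.5998, 0.1004, 0.2432]
ee_rot: [[-0.942, -0.001, -0.337], [0.337, -0.0, -0.942], [0.001, -1.0, 0.001]]
wrist_force: [-0.1, 1.0, 0.3]
gripper_width: 1.004
```

```bash
cat > st.py <<'E'
from h import *
np.set_printoptions(precision=4,suppress=True)
s=sense();z=s['ee_rot'][:,2];x=s['ee_rot'][:,0];print(s['time_s'],s['tcp_pos'],s['joints'],'zyaw',np.degrees(np.arctan2(z[1],z[0]))%360,'F',s['wrist_force'],'M',s['moment'],s['gripper_width'])
print('x',x,'z',z)
E
cat > wk.py <<'E'
from h import *
import sys
f=sys.argv[1];snap('wrist',f)
P,ok,_=cloud(f)
m=ok&(abs(P[...,2]-.13)<.004)&(np.hypot(P[...,0]-.6025,P[...,1]-.1055)<.055);Q=P[m];print('drum',len(Q),Q.mean(0),(Q.min(0)+Q.max(0))/2,Q.max(0)-Q.min(0))
for z0 in(.15,.156):
        m=ok&(np.hypot(P[...,0]-.6025,P[...,1]-.1055)<.03)&(P[...,2]>z0)&(P[...,2]<.17)
        Q=P[m]; w,V=np.linalg.eigh(np.cov(Q[:,:2].T)); a=np.degrees(np.arctan2(V[1,1],V[0,1]))
        print(len(Q),Q.mean(0),np.sqrt(w),a%180, cv2.minAreaRect(Q[:,:2].astype('float32')*1000))
E
python3 wk.py w2; python3 st.py
```

```text
drum 8697 [0.60374612 0.10542336 0.13051431] [0.60116188 0.10633788 0.12990587] [0.09332932 0.09263872 0.00780954]
405 [0.602749   0.10613366 0.1602987 ] [0.00232787 0.00806745] 158.66865671735167 ((601.620849609375, 106.5493392944336), (9.112334251403809, 27.31761360168457), 73.32290649414062)
386 [0.60226492 0.10631249 0.16065734] [0.0023136 0.007861 ] 158.54865134786104 ((601.6790771484375, 106.7357177734375), (8.25599479675293, 27.217445373535156), 70.32240295410156)
3.4 [0.5998 0.1004 0.2432] [ 24.7337  19.684   -0.1086  -0.011  -70.2641  45.6751] zyaw 250.4050867796621 F [ 0.3321  0.2259 -0.8659] M [-0.0671  0.1427 -0.0254] 1.0003112418570723
x [-0.9421  0.3354  0.0008] z [-0.3354 -0.9421  0.0006]
```

View pics/w2.png

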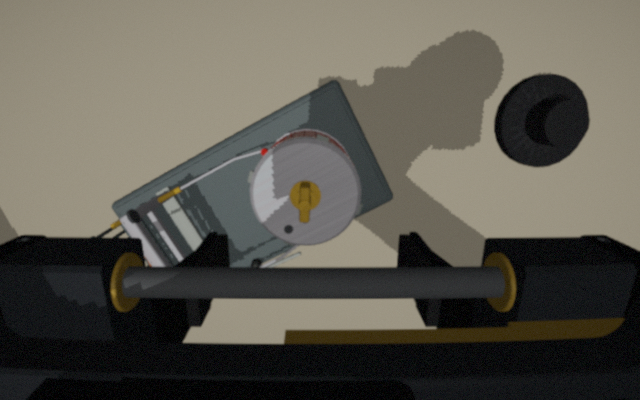

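Request:
move_arm(
  increments="-1 0.001 0.04 -0.006 0 0 0;-1 0.001 0.08 -0.006 0 0 0;-1 0.001 0.107 -0.006 0 0 0;-1 0.001 0.107 -0.006 0 0 0;1 0.001 0.107 -0.006 0 0 0;1 0.001 0.107 -0.006 0 0 0;1 0.001 0.107 -0.006 0 0 0;1 0.001 0.107 -0.006 0 0 0",
)

```text
time_s: 4.2
tcp_pos: [0.6021, 0.1079, 0.1375]
ee_rot: [[-0.94, 0.002, -0.34], [0.34, 0.001, -0.94], [-0.001, -1.0, -0.001]]
wrist_force: [0.4, -0.4, -0.1]
gripper_width: 0.718
```

Request:
move_arm(
  increments="1 0 0 0 0 0 0;1 0 0 0 0 0 0;1 0 0 0 0 0 0;1 0 0 0 0 0 0;1 0 0 0 0 0 0;1 0 0 0 0 0 0",
)

```text
time_s: 4.8
tcp_pos: [0.6017, 0.1078, 0.1363]
ee_rot: [[-0.94, -0.0, -0.34], [0.34, -0.0, -0.94], [0.0, -1.0, 0.0]]
wrist_force: [-0.3, -0.9, -0.3]
gripper_width: 0.172
```

```bash
python3 -c "
from h import *;snap('wrist','w3')"; python3 st.py
```

```text
4.85 [0.6017 0.1078 0.1363] [ 25.3123  24.7987  -8.354   -0.002  -56.8531  44.8158] zyaw 250.12700163228038 F [-0.225   0.2568  0.0391] M [-0.1011  0.1051 -0.0412] 0.1257325518741581
x [-0.9404  0.3399  0.0001] z [-0.3399 -0.9404  0.0001]
```

View pics/w3.png

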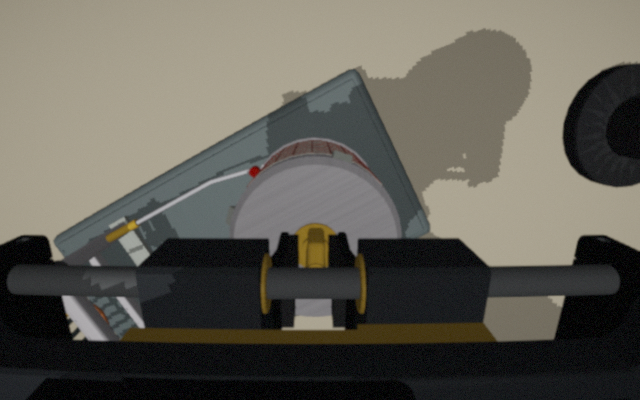

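The wing at (315,245) is centred between the fingers, which are still closing.

Request:
move_arm(
  increments="1 0 0 0 0 0 0;1 0 0 0 0 0 0;1 0 0 0 0 0 0;1 0 0 0 0 0 0",
)

```text
time_s: 5.25
tcp_pos: [0.6013, 0.1069, 0.1363]
ee_rot: [[-0.94, -0.001, -0.34], [0.34, -0.001, -0.94], [0.001, -1.0, 0.002]]
wrist_force: [-0.8, -4.9, -0.0]
gripper_width: 0.091
```

```bash
python3 st.py
```

```text
5.25 [0.6013 0.1069 0.1363] [ 25.2698  24.7869  -8.3918   0.048  -56.9155  44.8182] zyaw 250.1142210842727 F [-0.7703 -4.8553 -0.0428] M [-1.616   0.3891  0.0416] 0.09149343505652628
x [-0.9404  0.3401  0.0007] z [-0.3401 -0.9404  0.0017]
```

Gripped: the opening is 8 mm. There is a 5 N side load, so I'll shift 1 mm to relieve it and then turn clockwise.

Request:
move_arm(
  increments="1 0 0 0.001 0 0 0;1 0 0 0.001 0 0.13 0;1 0 0 0.001 0 0.26 0;1 0 0 0.001 0 0.39 0;1 0 0 0.001 0 0.52 0;1 0 0 0.001 0 0.65 0;1 0 0 0.001 0 0.78 0;1 0 0 0.001 0 0.78 0",
)

```text
time_s: 6.05
tcp_pos: [0.6018, 0.1074, 0.1363]
ee_rot: [[-0.43, 0.001, -0.903], [0.903, 0.001, -0.43], [0.0, -1.0, -0.001]]
wrist_force: [0.3, -1.5, -0.6]
gripper_width: 0.092
```

```bash
python3 st.py
```

```text
6.05 [0.6018 0.1074 0.1363] [ 25.2604  24.7628  -8.4023  -0.0283 -56.7566   0.1931] zyaw 205.43800989832846 F [ 0.3023 -1.5427 -0.5649] M [-0.5384 -0.0597 -0.0826] 0.09243053687468908
x [-0.4295  0.9031  0.0004] z [-0.903  -0.4295 -0.0014]
```

Request:
move_arm(
  increments="1 0 0 0 0 0.14 0;1 0 0 0 0 0.28 0;1 0 0 0 0 0.42 0;1 0 0 0 0 0.56 0;1 0 0 0 0 0.7 0;1 0 0 0 0 0.84 0;1 0 0 0 0 0.98 0;1 0 0 0 0 1.1 0",
)

```text
time_s: 6.85
tcp_pos: [0.6027, 0.1073, 0.1363]
ee_rot: [[0.611, 0.003, -0.791], [0.791, 0.001, 0.611], [0.003, -1.0, -0.002]]
wrist_force: [2.4, -3.6, -1.6]
gripper_width: 0.09
```

```bash
python3 st.py
```

```text
6.85 [0.6027 0.1073 0.1363] [ 25.2422  24.7881  -8.3757   0.0307 -56.6615 -62.9334] zyaw 142.32555663192164 F [ 2.44   -3.6344 -1.6182] M [-0.8612 -0.8515  0.0545] 0.08968792179769736
x [0.6112 0.7915 0.0025] z [-0.7915  0.6112 -0.0018]
```

About 108° is wound on the first stroke. Now I'll open the jaws, turn back 180° and regrip.

Request:
move_arm(
  increments="-0.2 0 0 0 0 0 0;-0.2 0 0 0 0 0 0;-0.2 0 0 0 0 0 0;-0.2 0 0 0 0 0 0;-0.2 0 0 0 0 0 0;-0.2 0 0 0 0 0 0;-0.2 0 0 0 0 -0.14 0;-0.2 0 0 0 0 -0.28 0",
)

```text
time_s: 7.65
tcp_pos: [0.6014, 0.1069, 0.1363]
ee_rot: [[0.361, -0.0, -0.932], [0.932, 0.0, 0.361], [0.0, -1.0, 0.0]]
wrist_force: [0.3, -0.8, -0.6]
gripper_width: 0.592
```

Request:
move_arm(
  increments="-0.2 0 0 0 0 -0.14 0;-0.2 0 0 0 0 -0.28 0;-0.2 0 0 0 0 -0.42 0;-0.2 0 0 0 0 -0.56 0;-0.2 0 0 0 0 -0.7 0;-0.2 0 0 0 0 -0.84 0;-0.2 0 0 0 0 -0.98 0;-0.2 0 0 0 0 -1.12 0",
)

```text
time_s: 8.45
tcp_pos: [0.6014, 0.1069, 0.1363]
ee_rot: [[-0.682, 0.0, -0.732], [0.732, 0.0, -0.682], [0.0, -1.0, -0.0]]
wrist_force: [-0.5, 0.3, -0.7]
gripper_width: 0.601
```

Request:
move_arm(
  increments="-0.2 0 0 0 0 -0.14 0;-0.2 0 0 0 0 -0.28 0;-0.2 0 0 0 0 -0.42 0;-0.2 0 0 0 0 -0.56 0;-0.2 0 0 0 0 -0.7 0;-0.2 0 0 0 0 -0.84 0;-0.2 0 0 0 0 -0.98 0;-0.2 0 0 0 0 -1.12 0",
)

```text
time_s: 9.25
tcp_pos: [0.6014, 0.1069, 0.1363]
ee_rot: [[-0.956, -0.0, 0.295], [-0.295, 0.0, -0.956], [0.0, -1.0, -0.0]]
wrist_force: [-0.4, 0.6, -0.3]
gripper_width: 0.602
```

Request:
move_arm(
  increments="-0.2 0 0 0 0 -0.14 0;-0.2 0 0 0 0 -0.28 0;-0.2 0 0 0 0 -0.42 0;-0.2 0 0 0 0 -0.56 0;-0.2 0 0 0 0 -0.62 0;-0.2 0 0 0 0 -0.62 0",
)

```text
time_s: 9.85
tcp_pos: [0.6014, 0.1069, 0.1363]
ee_rot: [[-0.611, -0.0, 0.792], [-0.792, 0.0, -0.611], [0.0, -1.0, -0.0]]
wrist_force: [-0.1, -0.6, -0.6]
gripper_width: 0.6
```

```bash
python3 st.py;python3 -c "
from h import *;snap('wrist','w4')"
```

```text
9.85 [0.6014 0.1069 0.1363] [ 25.2429  24.7491  -8.4292  -0.0034 -56.8235 117.0876] zyaw 322.32861836566155 F [-0.0961 -0.6268 -0.5618] M [-0.1288  0.0467  0.0068] 0.6002012537931936
x [-0.6111 -0.7915  0.    ] z [ 0.7915 -0.6111 -0.0001]
```

View pics/w4.png

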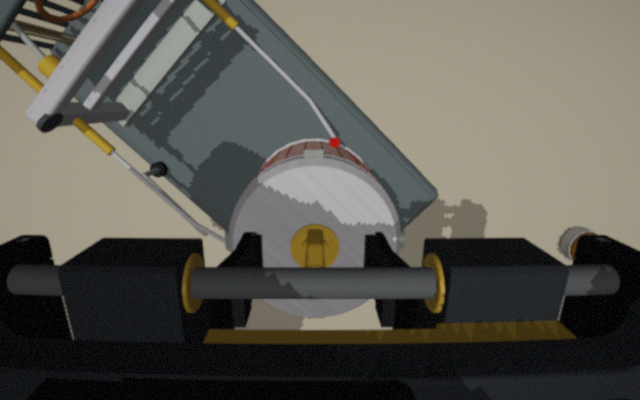

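The key at (315,247) is square between the open fingers, so I'll close and carry on winding.

Request:
move_arm(
  increments="1 0 0 0 0 0 0;1 0 0 0 0 0 0;1 0 0 0 0 0 0;1 0 0 0 0 0 0;1 0 0 0 0 0 0;1 0 0 0 0 0 0;1 0 0 0 0 0 0;1 0 0 0 0 0 0",
)

```text
time_s: 10.7
tcp_pos: [0.6021, 0.1065, 0.1364]
ee_rot: [[-0.611, 0.001, 0.791], [-0.791, -0.0, -0.611], [-0.0, -1.0, 0.001]]
wrist_force: [3.9, -2.2, -1.7]
gripper_width: 0.089
```

Request:
move_arm(
  increments="1 0 0 0 0 0.13 0;1 0 0 0 0 0.26 0;1 0 0 0 0 0.39 0;1 0 0 0 0 0.52 0;1 0 0 0 0 0.65 0;1 0 0 0 0 0.78 0;1 0 0 0 0 0.91 0;1 0 0 0 0 0.91 0",
)

```text
time_s: 11.5
tcp_pos: [0.6019, 0.1066, 0.1364]
ee_rot: [[-1.0, 0.001, 0.003], [-0.003, -0.0, -1.0], [-0.001, -1.0, 0.0]]
wrist_force: [3.2, -3.0, -2.1]
gripper_width: 0.083
```

```bash
python3 st.py
```

```text
11.5 [0.6019 0.1066 0.1364] [ 25.2148  24.7643  -8.4118   0.0438 -56.774   64.9472] zyaw 270.18602137167716 F [ 3.1683 -2.9585 -2.097 ] M [-0.8157 -0.7693 -0.0565] 0.0834743013832093
x [-1.     -0.0032 -0.0011] z [ 0.0032 -1.      0.0002]
```

Request:
move_arm(
  increments="1 0 0 0 0 0.1 0;1 0 0 0 0 0.2 0;1 0 0 0 0 0.2 0",
)

```text
time_s: 11.8
tcp_pos: [0.602, 0.1067, 0.1364]
ee_rot: [[-0.981, 0.001, -0.193], [0.193, -0.0, -0.981], [-0.001, -1.0, -0.0]]
wrist_force: [3.3, -3.1, -2.0]
gripper_width: 0.089
```

```bash
python3 st.py
```

```text
11.8 [0.602  0.1067 0.1364] [ 25.2182  24.7628  -8.4104   0.04   -56.7722  53.6277] zyaw 258.86781871000994 F [ 3.3119 -3.1359 -2.0166] M [-0.9823 -0.9848  0.0019] 0.08929693454867406
x [-0.9812  0.1931 -0.0011] z [-0.1931 -0.9812 -0.0001]
```

Request:
move_arm(
  increments="1 0 0 0 0 0.1 0;1 0 0 0 0 0.2 0;1 0 0 0 0 0.2 0",
)

```text
time_s: 12.1
tcp_pos: [0.602, 0.1067, 0.1364]
ee_rot: [[-0.924, 0.001, -0.383], [0.383, -0.0, -0.924], [-0.001, -1.0, -0.0]]
wrist_force: [3.7, -3.3, -1.2]
gripper_width: 0.089
```

```bash
python3 st.py
```

```text
12.1 [0.602  0.1067 0.1364] [ 25.221   24.7646  -8.4098   0.0392 -56.7701  42.2259] zyaw 247.46840681443678 F [ 3.6744 -3.2666 -1.1676] M [-0.992  -1.1339 -0.0601] 0.08886403236183
x [-0.9237  0.3832 -0.0011] z [-0.3832 -0.9237 -0.0003]
```

Request:
move_arm(
  increments="1 0 0 0 0 0.1 0;1 0 0 0 0 0.2 0;1 0 0 0 0 0.2 0",
)

```text
time_s: 12.4
tcp_pos: [0.602, 0.1067, 0.1364]
ee_rot: [[-0.829, 0.001, -0.559], [0.559, -0.0, -0.829], [-0.001, -1.0, -0.001]]
wrist_force: [3.3, -3.1, -2.1]
gripper_width: 0.086
```

```bash
python3 st.py|head -1
```

```text
12.4 [0.602  0.1067 0.1364] [ 25.2218  24.7667  -8.4095   0.0389 -56.7673  30.7808] zyaw 236.02387572992896 F [ 3.2504 -3.0999 -2.1214] M [-0.9833 -1.073  -0.0753] 0.08554790651372388
```

Request:
move_arm(
  increments="1 0 0 0 0 0.1 0;1 0 0 0 0 0.2 0;1 0 0 0 0 0.2 0",
)

```text
time_s: 12.7
tcp_pos: [0.602, 0.1068, 0.1364]
ee_rot: [[-0.702, 0.001, -0.712], [0.712, -0.0, -0.702], [-0.001, -1.0, -0.001]]
wrist_force: [4.1, -3.3, -3.0]
gripper_width: 0.091
```

```bash
python3 st.py|head -1
```

```text
12.7 [0.602  0.1068 0.1364] [ 25.224   24.7642  -8.4085   0.0386 -56.763   19.3168] zyaw 224.5618597459227 F [ 4.076  -3.2942 -3.0258] M [-0.8989 -1.1266 -0.0081] 0.09127374862183564
```

Request:
move_arm(
  increments="1 0 0 0 0 0.1 0;1 0 0 0 0 0.2 0;1 0 0 0 0 0.2 0",
)

```text
time_s: 13.0
tcp_pos: [0.602, 0.1068, 0.1364]
ee_rot: [[-0.546, 0.001, -0.838], [0.838, 0.0, -0.546], [-0.001, -1.0, -0.001]]
wrist_force: [4.4, -4.0, -3.0]
gripper_width: 0.091
```

```bash
python3 st.py|head -1
```

```text
13.0 [0.602  0.1068 0.1364] [ 25.2268  24.7679  -8.4063   0.0362 -56.7596   7.8611] zyaw 213.10773294461532 F [ 4.3631 -3.9675 -2.9964] M [-0.8703 -1.1772  0.0573] 0.09093146875807824
```

Request:
move_arm(
  increments="1 0 0 0 0 0.1 0;1 0 0 0 0 0.15 0;1 0 0 0 0 0.15 0",
)

```text
time_s: 13.3
tcp_pos: [0.602, 0.1068, 0.1364]
ee_rot: [[-0.417, 0.001, -0.909], [0.909, -0.0, -0.417], [-0.001, -1.0, -0.001]]
wrist_force: [4.2, -3.2, -1.8]
gripper_width: 0.089
```

```bash
python3 st.py|head -1
```

```text
13.3 [0.602  0.1068 0.1364] [ 25.2341  24.7668  -8.41     0.0599 -56.7614  -0.6086] zyaw 204.65831918151147 F [ 4.247  -3.1847 -1.8367] M [-0.8999 -1.1481  0.3832] 0.0888037417153622
```

Mz has jumped to 0.38 N m, which suggests the stop. One small further push will confirm it.

Request:
move_arm(
  increments="1 0 0 0 0 0.05 0;1 0 0 0 0 0.08 0;1 0 0 0 0 0.08 0;1 0 0 0 0 0.08 0",
)

```text
time_s: 13.7
tcp_pos: [0.602, 0.1069, 0.1365]
ee_rot: [[-0.343, 0.001, -0.939], [0.939, -0.0, -0.343], [-0.001, -1.0, -0.001]]
wrist_force: [4.1, -3.1, -2.2]
gripper_width: 0.098
```

```bash
python3 st.py|head -1
```

```text
13.7 [0.602  0.1069 0.1365] [ 25.246   24.7615  -8.4074   0.0515 -56.773   -5.2112] zyaw 200.0630322016911 F [ 4.0778 -3.115  -2.2328] M [-0.8557 -1.1457  0.6342] 0.09776906577100718
```

The stop is confirmed: Mz is 0.63 N m and the grip is being twisted open. I'll release, rise, and check the key.

Request:
move_arm(
  increments="0 0 0 0 0 0 0;-0.2 0 0 0 0 0 0;-0.2 0 0 0 0 0 0;-0.2 0 0 0 0 0 0;-0.2 0 0 0 0 0 0;-1 0 -0.04 0 0 0 0;-1 0 -0.08 0 0 0 0;-1 0 -0.114 0 0 0 0",
)

```text
time_s: 14.5
tcp_pos: [0.6015, 0.1069, 0.2525]
ee_rot: [[-0.338, 0.001, -0.941], [0.941, 0.0, -0.338], [-0.0, -1.0, -0.001]]
wrist_force: [0.7, 0.5, -1.1]
gripper_width: 0.746
```

Request:
move_arm(
  increments="-1 0 0 0 0 0 0;-1 0 0 0 0 0 0",
)

```text
time_s: 14.7
tcp_pos: [0.6013, 0.1071, 0.2511]
ee_rot: [[-0.337, 0.001, -0.941], [0.941, 0.001, -0.337], [0.001, -1.0, -0.002]]
wrist_force: [-0.8, 0.3, -1.1]
gripper_width: 0.928
```

```bash
python3 st.py;python3 wk.py w5
```

```text
14.7 [0.6013 0.1071 0.2511] [ 25.2475  19.5989   0.9177  -0.0417 -71.2172  -5.5238] zyaw 199.71026629390698 F [-0.7613  0.3308 -1.0677] M [ 0.0278  0.1344 -0.0388] 0.9279404489717448
x [-0.3373  0.9414  0.0009] z [-0.9414 -0.3373 -0.0017]
drum 8321 [0.60217924 0.10397746 0.13051314] [0.60101513 0.10668788 0.12994207] [0.09213615 0.09345872 0.00788349]
386 [0.60191718 0.10546889 0.16025423] [0.0023407  0.00814951] 115.70082423323137 ((601.6255493164062, 106.46324920654297), (9.268324851989746, 27.651315689086914), 29.990568161010742)
365 [0.60172501 0.10598686 0.1606443 ] [0.00230752 0.00793422] 115.73054523135242 ((601.61474609375, 106.4825668334961), (9.267627716064453, 27.60700798034668), 30.025007247924805)
```

View pics/w5.png

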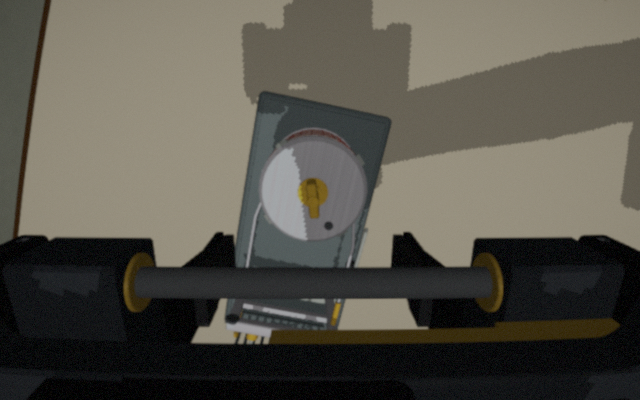

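The key at (313,198) now sits at yaw 115.7°, so it has turned about 224° (3.9 rad) from 160° to the stop. Next is the lid.

Request:
move_arm(
  increments="-1 -0.247 0 0.127 0 0 0;-1 -0.247 0 0.127 0 0 0;-1 -0.247 0 0.127 0 0 0;-1 -0.247 0 0.127 0 0 0;-1 -0.247 0 0.127 0 0 0;-1 -0.247 0 0.127 0 0 0;-1 -0.247 0 0.127 0 0 0;-1 -0.247 0 0.127 0 0 0",
)

```text
time_s: 15.55
tcp_pos: [0.5643, -0.1688, 0.2486]
ee_rot: [[-0.336, -0.003, -0.942], [0.942, 0.001, -0.336], [0.002, -1.0, 0.003]]
wrist_force: [-0.8, 0.2, 0.1]
gripper_width: 0.999
```

```bash
cat > lid.py <<'E'
from h import *
import sys
f=sys.argv[1];snap('wrist',f)
P,ok,_=cloud(f); c=np.array([.565,-.169])
for nm,lo,hi in(('lidrim',.012,.022),('turret',.048,.058)):
    m=ok&(P[...,2]>lo)&(P[...,2]<hi)&(np.hypot(P[...,0]-c[0],P[...,1]-c[1])<.07)
    Q=P[m];print(nm,len(Q),Q.mean(0),(Q.min(0)+Q.max(0))/2,Q.max(0)-Q.min(0),cv2.minEnclosingCircle(Q[:,:2].astype('float32')*1000))
E
python3 lid.py w6; python3 st.py
```

```text
lidrim 4434 [ 0.56483662 -0.17222268  0.01763548] [ 0.56306766 -0.16846053  0.0167498 ] [0.10386699 0.10481296 0.00866118] ((563.6106567382812, -168.31663513183594), 52.91034698486328)
turret 1723 [ 0.56385762 -0.16898001  0.05359   ] [ 0.56366737 -0.16834893  0.05208921] [0.04993333 0.04992577 0.00788852] ((563.6103515625, -168.25302124023438), 25.232563018798828)
15.6 [ 0.5647 -0.1681  0.249 ] [ -0.8517  17.6443  -2.2297  -0.0286 -70.2666  20.568 ] zyaw 199.70673216091367 F [-1.1905  0.1483  0.0686] M [-0.0005  0.1317  0.0348] 0.9975914272260734
x [-0.3372  0.9414  0.0013] z [-0.9414 -0.3372  0.0021]
```

View pics/w6.png

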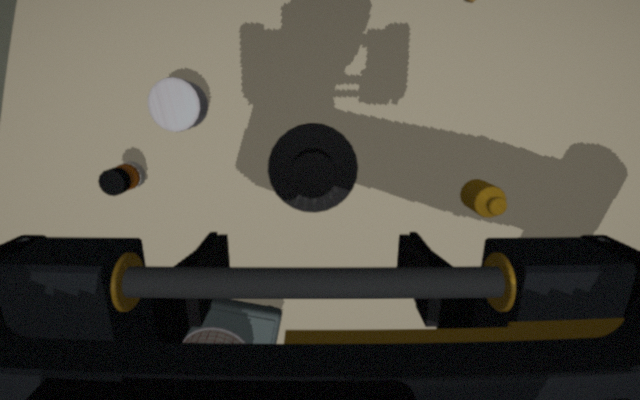

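The lid is at (312,168) in the wrist view, within about 1 mm of the tool, so I'll descend and grip the turret.

Request:
move_arm(
  increments="-1 0 0.05 0.001 0 0 0;-1 0 0.1 0.001 0 0 0;-1 0 0.15 0.001 0 0 0;-1 0 0.19 0.001 0 0 0;-1 0 0.215 0.001 0 0 0;-1 0 0.227 0.001 0 0 0;-1 0 0.227 0.001 0 0 0;1 0 0.227 0.001 0 0 0",
)

```text
time_s: 16.4
tcp_pos: [0.5654, -0.1683, 0.0244]
ee_rot: [[-0.339, 0.002, -0.941], [0.941, -0.0, -0.339], [-0.001, -1.0, -0.002]]
wrist_force: [-0.2, 0.1, 0.8]
gripper_width: 0.966
```

Request:
move_arm(
  increments="1 0 0 0 0 0 0;1 0 0 0 0 0 0;1 0 0 0 0 0 0;1 0 0 0 0 0 0;1 0 0 0 0 0 0;1 0 0 0 0 0 0",
)

```text
time_s: 17.0
tcp_pos: [0.5643, -0.1689, 0.0238]
ee_rot: [[-0.337, 0.0, -0.941], [0.941, -0.0, -0.337], [-0.0, -1.0, -0.0]]
wrist_force: [-0.9, -0.7, 2.6]
gripper_width: 0.569
```

```bash
python3 st.py
```

```text
17.0 [ 0.5643 -0.1689  0.0238] [ -0.9179  30.6407 -17.9649   0.0136 -41.3683  20.6239] zyaw 199.71610215749124 F [-0.9085 -0.71    2.6424] M [ 0.1259  0.2911 -0.0018] 0.5694471725469467
x [-0.3374  0.9414 -0.0003] z [-0.9414 -0.3374 -0.0004]
```

Request:
move_arm(
  increments="1 0 0 0 0 0 0;1 0 -0.03 0 0 0 0;1 0 -0.06 0 0 0 0;1 0 -0.1 0 0 0 0;1 0 -0.14 0 0 0 0;1 0 -0.18 0 0 0 0;1 0 -0.2 0 0 0 0;1 0 -0.2 0 0 0 0",
)

```text
time_s: 17.8
tcp_pos: [0.5659, -0.1691, 0.2269]
ee_rot: [[-0.337, 0.008, -0.941], [0.941, -0.001, -0.337], [-0.003, -1.0, -0.007]]
wrist_force: [0.0, 0.6, -1.1]
gripper_width: 0.568
```

```bash
python3 st.py;python3 -c "
from h import *;snap('wrist','w7')
P,ok,im=cloud('w7')
cv2.imwrite('pics/w7b.png',np.clip(im[:,:,::-1].astype(float)*2,0,255).astype('uint8'))
s=sense();t=s['tcp_pos']
m=ok&(np.hypot(P[...,0]-t[0],P[...,1]-t[1])<.056)&(P[...,2]>.205)&(P[...,2]<.225);Q=P[m]
A=np.c_[Q[:,:2]-t[:2],np.ones(len(Q))];co=np.linalg.lstsq(A,Q[:,2],rcond=None)[0];print(len(Q),co,Q.min(0),Q.max(0))
m=ok&(np.hypot(P[...,0]-t[0],P[...,1]-t[1])<.03)&(P[...,2]>.245)&(P[...,2]<.26);Q=P[m];
if len(Q)>3: print('turret',len(Q),Q.mean(0))
"
```

```text
17.8 [ 0.5659 -0.1691  0.2269] [ -0.9158  18.3099  -4.5203   0.0404 -66.7384  20.6228] zyaw 199.72348593928186 F [ 0.0375  0.5894 -1.0663] M [0.0113 0.0895 0.0278] 0.5680943688248494
x [-0.3375  0.9413 -0.0033] z [-0.9413 -0.3375 -0.0068]
13296 [0.00187394 0.01169029 0.22082337] [ 0.51314039 -0.22130195  0.20500527] [ 0.61735893 -0.11622844  0.224945  ]
turret 6881 [ 0.56646565 -0.17358725  0.25580806]
```

View pics/w7b.png

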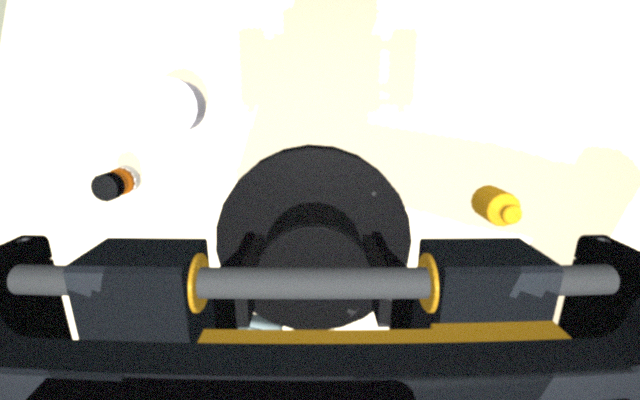

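The lid hangs level in the gripper, with its turret centred at about (315,275). I'll carry it over the drum.

Request:
move_arm(
  increments="1 0.035 0 -0.018 0 0 0;1 0.07 0 -0.036 0 0 0;1 0.106 0 -0.055 0 0 0;1 0.141 0 -0.073 0 0 0;1 0.176 0 -0.092 0 0 0;1 0.211 0 -0.11 0 0 0;1 0.236 0 -0.123 0 0 0;1 0.246 0 -0.128 0 0 0",
)

```text
time_s: 18.65
tcp_pos: [0.6008, 0.1083, 0.2202]
ee_rot: [[-0.34, -0.005, -0.941], [0.941, -0.001, -0.34], [0.001, -1.0, 0.005]]
wrist_force: [-1.2, 0.3, -1.0]
gripper_width: 0.57
```

Request:
move_arm(
  increments="1 0 0 0 0 0 0;1 0 0 0 0 0 0;1 0 0 0 0 0 0;1 0 0 0 0 0 0",
)

```text
time_s: 19.05
tcp_pos: [0.6016, 0.1047, 0.2233]
ee_rot: [[-0.336, -0.0, -0.942], [0.942, -0.0, -0.336], [0.0, -1.0, 0.0]]
wrist_force: [0.6, 1.1, -0.8]
gripper_width: 0.569
```

```bash
cat > held.py <<'E'
from h import *
import sys
np.set_printoptions(precision=4,suppress=True)
f=sys.argv[1];snap('wrist',f)
P,ok,im=cloud(f)
s=sense();t=s['tcp_pos'];h=t[2]-.0238+.017
cv2.imwrite('pics/'+f+'b.png',np.clip(im[:,:,::-1].astype(float)*2,0,255).astype('uint8'))
m=ok&(np.hypot(P[...,0]-t[0],P[...,1]-t[1])<.058)&(abs(P[...,2]-h)<.006);m[225:]=0
Q=P[m];A=np.c_[Q[:,:2]-t[:2],np.ones(len(Q))];co=np.linalg.lstsq(A,Q[:,2],rcond=None)[0];print('rim plane',len(Q),co,'tcp',t)
# outer boundary points: circle fit R=52.5
d=np.hypot(Q[:,0]-t[0],Q[:,1]-t[1]);a=np.degrees(np.arctan2(Q[:,1]-t[1],Q[:,0]-t[0]))
B=[]
for k in range(-180,180,4):
    i=(a>=k)&(a<k+4)
    if i.sum()>15:
        j=np.argmax(d*i); 
        if d[j]>.045:B.append(Q[j,:2])
B=np.array(B)
from scipy.optimize import least_squares
o=least_squares(lambda p:np.hypot(B[:,0]-p[0],B[:,1]-p[1])-.0525,t[:2],loss='soft_l1',f_scale=.0005);print('lid ctr',len(B),o.x,'minus tcp',o.x-t[:2],np.abs(o.fun).max())
E
python3 held.py w8;python3 st.py
```

```text
rim plane 10174 [-0.0071  0.0154  0.2176] tcp [0.6016 0.1048 0.2235]
lid ctr 39 [0.6005 0.1048] minus tcp [-0.0011 -0.0001] 0.0004046440472002463
19.1 [0.6016 0.1048 0.2235] [ 25.0539  20.6155  -1.5898  -0.0012 -67.7913  -5.4295] zyaw 199.6239656392453 F [-0.3029 -1.0002 -0.3508] M [ 0.0145  0.087  -0.0245] 0.5692758671806298
x [-0.3358  0.9419  0.    ] z [-0.9419 -0.3358 -0.0001]
```

View pics/w8b.png

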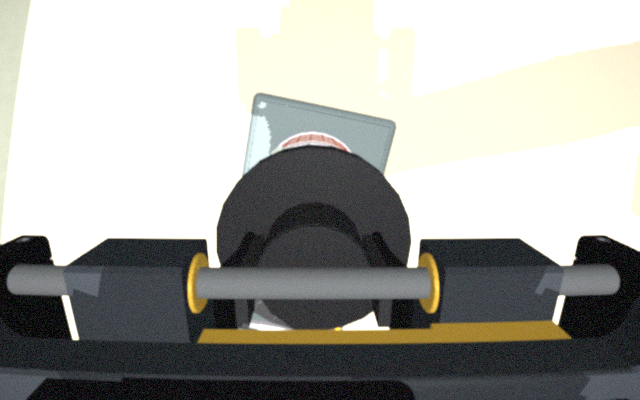

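The camera and the grip data agree that the lid needs a shift of about +0.6, +1.8 mm. I'll correct that and lower it to just above the drum head.

Request:
move_arm(
  increments="1 0.0015 0 -0.001 0 0 0;1 0.0015 0.02 -0.001 0 0 0;1 0.0015 0.04 -0.001 0 0 0;1 0.0015 0.055 -0.001 0 0 0;1 0.0015 0.064 -0.001 0 0 0;1 0.0015 0.066 -0.001 0 0 0;1 0.0015 0.066 -0.001 0 0 0;1 0.0015 0.066 -0.001 0 0 0",
)

```text
time_s: 19.9
tcp_pos: [0.6028, 0.1079, 0.1583]
ee_rot: [[-0.337, 0.002, -0.941], [0.941, 0.0, -0.337], [-0.0, -1.0, -0.002]]
wrist_force: [0.2, 0.4, 0.0]
gripper_width: 0.571
```

```bash
python3 st.py; python3 held.py w9
```

```text
19.9 [0.6028 0.1079 0.1583] [ 25.2802  23.6539  -6.723    0.0213 -59.5187  -5.5735] zyaw 199.7174627852784 F [0.1824 0.386  0.035 ] M [-0.0128  0.1347 -0.0577] 0.5706389174596185
x [-0.3374  0.9414 -0.0001] z [-0.9414 -0.3374 -0.0018]
rim plane 10170 [-0.005   0.0155  0.1526] tcp [0.6028 0.1079 0.1584]
lid ctr 39 [0.6018 0.1079] minus tcp [-0.001   0.0001] 0.0003514086834581903
```

View pics/w9b.png

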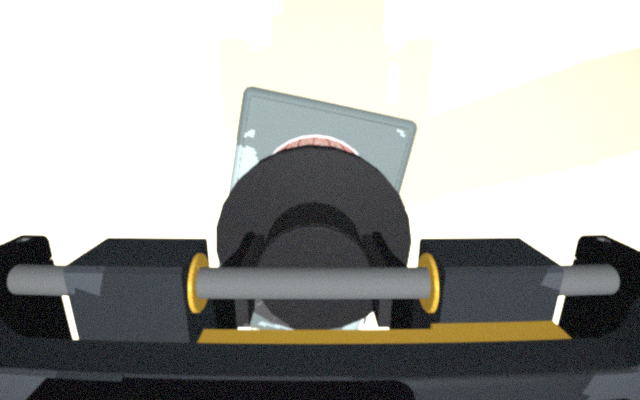

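Request:
move_arm(
  increments="1 0 0 0 0 0 0;1 0 0 0 0 0 0;1 0 0 0 0 0 0",
)

```text
time_s: 20.25
tcp_pos: [0.6022, 0.1077, 0.1576]
ee_rot: [[-0.337, 0.0, -0.941], [0.941, 0.0, -0.337], [0.0, -1.0, -0.0]]
wrist_force: [-0.4, -0.6, 0.0]
gripper_width: 0.569
```

```bash
python3 st.py; python3 held.py w10
```

```text
20.25 [0.6022 0.1077 0.1576] [ 25.2828  23.6797  -6.7904  -0.0004 -59.504   -5.5736] zyaw 199.7090273803194 F [-0.3814 -0.5753  0.0432] M [0.0168 0.1991 0.0043] 0.5691446789038364
x [-0.3372  0.9414  0.    ] z [-0.9414 -0.3372 -0.0004]
rim plane 10158 [-0.0065  0.0152  0.1519] tcp [0.6022 0.1077 0.1575]
lid ctr 39 [0.6012 0.1079] minus tcp [-0.001   0.0001] 0.0003490361849737833
```

Request:
move_arm(
  increments="1 -0.001 0 0.0005 0 0 0;1 -0.001 0.003 0.0005 0 0 0;1 -0.001 0.006 0.0005 0 0 0;1 -0.001 0.009 0.0005 0 0 0;1 -0.001 0.01 0.0005 0 0 0;1 -0.001 0.01 0.0005 0 0 0",
)

```text
time_s: 20.9
tcp_pos: [0.6019, 0.1065, 0.1469]
ee_rot: [[-0.337, -0.001, -0.941], [0.941, -0.0, -0.337], [-0.0, -1.0, 0.001]]
wrist_force: [0.1, -0.5, 0.1]
gripper_width: 0.572
```

```bash
python3 st.py; python3 held.py w11
```

```text
20.9 [0.6019 0.1065 0.1469] [ 25.1925  24.2238  -7.59     0.0022 -58.2234  -5.4842] zyaw 199.70948433612642 F [ 0.0979 -0.5056  0.1294] M [0.0021 0.0949 0.015 ] 0.5721668797379993
x [-0.3373  0.9414 -0.0001] z [-0.9414 -0.3373  0.0006]
rim plane 10177 [-0.0079  0.0158  0.1413] tcp [0.602  0.1066 0.1472]
lid ctr 39 [0.6008 0.1066] minus tcp [-0.0012  0.0001] 0.0003690047592351045
```

There's no contact yet and the lid is centred, with its origin about 7 mm above home. I'll press in small steps.

Request:
move_arm(
  increments="1 0 0.001 0 0 0 0;1 0 0.002 0 0 0 0;1 0 0.003 0 0 0 0;1 0 0.003 0 0 0 0",
)

```text
time_s: 21.35
tcp_pos: [0.6025, 0.1065, 0.1454]
ee_rot: [[-0.338, 0.002, -0.941], [0.941, -0.0, -0.338], [-0.001, -1.0, -0.001]]
wrist_force: [-0.3, -1.8, 4.3]
gripper_width: 0.57
```

Request:
move_arm(
  increments="1 0 0.001 0 0 0 0;1 0 0.002 0 0 0 0;1 0 0.002 0 0 0 0",
)

```text
time_s: 21.65
tcp_pos: [0.6029, 0.1065, 0.1446]
ee_rot: [[-0.338, 0.003, -0.941], [0.941, -0.0, -0.338], [-0.001, -1.0, -0.003]]
wrist_force: [-2.0, -1.5, 8.6]
gripper_width: 0.57
```

Request:
move_arm(
  increments="1 0 0.001 0 0 0 0;1 0 0.002 0 0 0 0;1 0 0.002 0 0 0 0",
)

```text
time_s: 21.95
tcp_pos: [0.6019, 0.1066, 0.141]
ee_rot: [[-0.337, 0.001, -0.942], [0.942, 0.001, -0.337], [0.0, -1.0, -0.001]]
wrist_force: [0.9, -1.2, -2.5]
gripper_width: 0.572
```

```bash
python3 st.py
```

```text
21.95 [0.6019 0.1066 0.141 ] [ 25.1888  24.511   -8.0631  -0.0234 -57.3804  -5.4851] zyaw 199.69110193768475 F [ 0.8566 -1.192  -2.4782] M [-0.3654 -0.1097 -0.0043] 0.5719661548372996
x [-0.3369  0.9415  0.0004] z [-0.9415 -0.3369 -0.0008]
```

The force climbed to 8.6 N and then dropped, so the lid snapped at about 0.117. I'll keep pressing.

Request:
move_arm(
  increments="1 0 0.001 0 0 0 0;1 0 0.002 0 0 0 0;1 0 0.003 0 0 0 0;1 0 0.003 0 0 0 0;1 0 0.003 0 0 0 0",
)

```text
time_s: 22.45
tcp_pos: [0.6021, 0.1065, 0.1397]
ee_rot: [[-0.338, 0.001, -0.941], [0.941, -0.0, -0.338], [-0.001, -1.0, -0.001]]
wrist_force: [-4.8, -1.0, 12.2]
gripper_width: 0.569
```

```bash
python3 st.py;python3 held.py w12
```

```text
22.45 [0.6021 0.1065 0.1397] [ 25.206   24.5879  -8.1672   0.0588 -57.2034  -5.4969] zyaw 199.7408524546734 F [-4.752  -1.0415 12.1675] M [-0.1437  1.6998 -0.0618] 0.5685358639148249
x [-0.3378  0.9412 -0.0008] z [-0.9412 -0.3378 -0.0008]
rim plane 10186 [-0.0067  0.0161  0.1341] tcp [0.6021 0.1065 0.1397]
lid ctr 39 [0.601  0.1066] minus tcp [-0.0011  0.0001] 0.00039677696192722683
```

Request:
move_arm(
  increments="1 0 0.001 0 0 0 0;1 0 0.002 0 0 0 0;1 0 0.003 0 0 0 0;1 0 0.003 0 0 0 0;1 0 0.003 0 0 0 0",
)

```text
time_s: 23.0
tcp_pos: [0.6021, 0.1065, 0.1397]
ee_rot: [[-0.338, 0.002, -0.941], [0.941, -0.001, -0.338], [-0.002, -1.0, -0.002]]
wrist_force: [-10.0, 0.4, 24.1]
gripper_width: 0.571
```

```bash
python3 st.py;python3 held.py w13; python3 -c "
from h import *
snap('scene','s13')
im=cv2.imread('pics/s13.png');cv2.imwrite('pics/s13c.png',cv2.resize(im[180:320,340:540],None,fx=4,fy=4,interpolation=cv2.INTER_CUBIC))"
```

```text
23.0 [0.6021 0.1065 0.1397] [ 25.2282  24.5645  -8.2416   0.1185 -57.093   -5.5073] zyaw 199.7852659909578 F [-9.9895  0.3787 24.0916] M [ 0.0209  3.2403 -0.0959] 0.5714162430242953
x [-0.3385  0.941  -0.0016] z [-0.941  -0.3385 -0.0019]
rim plane 10176 [-0.0067  0.0169  0.1342] tcp [0.6021 0.1065 0.1397]
lid ctr 39 [0.601  0.1066] minus tcp [-0.0011  0.0001] 0.0003745902180401911
```

View pics/s13c.png

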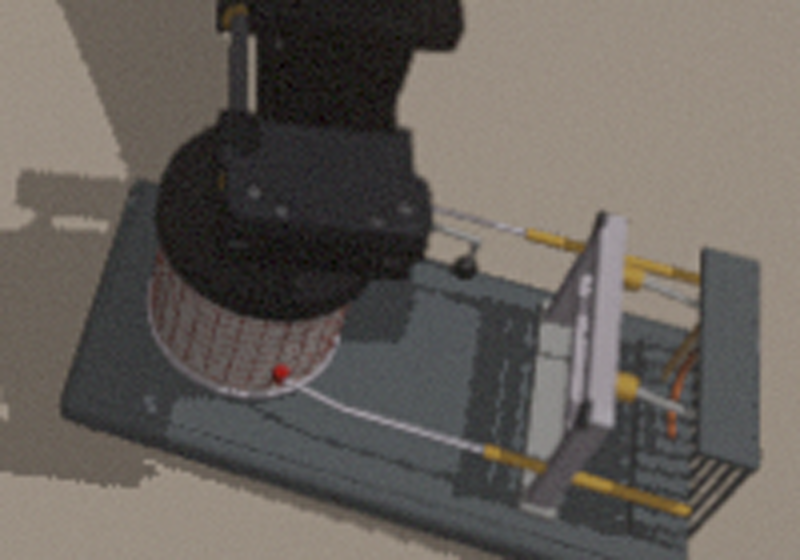

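The lid sits down over the drum with its rim level, and the pen and its red tip are untouched. The TCP has stopped moving and the push has risen to 24 N, so the lid is on a hard seat. One steadiness check, including the bystanders, before handing in.

Request:
move_arm(
  increments="1 0 0 0 0 0 0;1 0 0 0 0 0 0;1 0 0 0 0 0 0;1 0 0 0 0 0 0;1 0 0 0 0 0 0",
)

```text
time_s: 23.6
tcp_pos: [0.6021, 0.1065, 0.1397]
ee_rot: [[-0.338, 0.002, -0.941], [0.941, -0.001, -0.338], [-0.002, -1.0, -0.002]]
wrist_force: [-9.4, -0.5, 23.2]
gripper_width: 0.57
```

```bash
python3 st.py; python3 -c "
from h import *
snap('top','t14')
a=cv2.imread('pics/t0.png').astype(int);b=cv2.imread('pics/t14.png').astype(int)
for n,(u0,u1,v0,v1) in dict(tin=(350,382,125,157),ink=(310,332,110,134),weight=(358,382,290,316),spat=(450,488,170,265)).items():
    print(n,np.abs(a[v0:v1,u0:u1]-b[v0:v1,u0:u1]).mean())
"; python3 -c "
from h import *
print(r.finish_job())"
```

```text
23.6 [0.6021 0.1065 0.1397] [ 25.2272  24.5628  -8.2438   0.116  -57.0933  -5.5089] zyaw 199.78137392841728 F [-9.4246 -0.5064 23.2442] M [-0.0523  3.2017 -0.1677] 0.5703997910056503
x [-0.3384  0.941  -0.0015] z [-0.941  -0.3384 -0.0019]
tin 9.149739583333334
ink 7.159090909090909
weight 7.620726495726496
spat 8.722160664819945
the job is handed in; nothing more can be done
None
```

I wound the clockwork to its stop and pressed the lid home, and handed the job in with the gripper still pushing down on it. No verdict came back, so the points below are my own readings.

- **Winding:** I turned the key clockwise in two grips, about 224° (3.9 rad) in all. The torque then jumped to 0.63 N m and a wrist picture showed the wing at a new, steady yaw of about 116°. The joint value itself can't be read, so the stop is inferred from that.
- **Lid:** I gripped it by the turret, centred it over the key and pressed. The force rose to about 8.6 N, dropped once at the snap, then climbed to 24 N with no further movement. The lid's origin is about 14 mm below the drum top, which is home.
- **Seating all round:** I felt only one force drop, not two. The measured slope of the rim was the same as while the lid was carried, about 1°, so I take it as flush.
- **Final push:** it held steady at about 23 N down, with the grip closed and about 9 N of side load. The run took about 24 s of the 72 s allowed.
- **Bystanders:** the top view before and after shows only small differences at the tin, ink, weight and spatula. That was a rough pixel comparison, done just before handing in, but the arm never came near them.

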